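# Unload the tray sealer and shut its carrier

## Task

Slide the sealer's lock bolt clear of the carrier, then press the release so that the carrier pops out. Lift out the sealed meal pack and stand it flat in the one free bay of the grey crate, then push the empty carrier home until it clicks shut. Do not disturb the packs already in the crate, the bottle, the pot or the shaker.

Things in the scene. Friction and masses are not known exactly. Their poses are not given: they have to be found in the camera images.
- sealer: White bench tray sealer, fixed. Origin: on the table, midway across the carrier mouth, in the plane of the head's front. Local -x is the way the carrier comes out. Head: x 0 to 190, y -100 to 100, z 74 to 110 mm; behind it a column 230 mm high with a lever to 340 mm. On local -y a ledge, top 60 mm high, x -60 to 110, y -210 to -85 mm, carries the lock bolt (at its front) and the release.
- lock_bolt (a joint): Steel lock bolt lying along local y on the ledge's front part, in m. 0 to 0.006 at the start: its end stands before the carrier's front wall and holds it. It grows as the bolt slides to local -y, away from the carrier; from 0.031 on the carrier can pass; end stop at 0.040. Friction (2 N) holds it where it is left.
- bolt_tab (a point): Centre of the top of the bolt's upright thumb tab: a steel plate 30 mm along local x, 14 mm along local y (the sliding direction); its top is 97 mm above the table, the bar's top 72 mm. With the bolt at 0 it is at x -36, y -120 mm from the sealer's origin; it moves with the bolt.
- release (a joint): Round black sprung push button on the ledge, in m: 0 up, 0.008 pressed right down (2.3 N to start, 6 N at the bottom); pressed by 0.006 or more it unlatches the carrier. It dips and springs up again by itself when the carrier is pushed home.
- release_top (a point): Centre of the button's top, 28 mm in diameter, 78 mm above the table when up; pressed straight down. It stands 145 mm to local -y and 50 mm to local +x of the sealer's origin.
- carrier (a joint): The pack carrier, an aluminium tray sliding out of the sealer along local -x, in m. About 0 shut and latched, 0.130 fully out. A spring drives it out (6.6 N shut, 2.7 N out) and keeps it out. Pushing it in takes up to about 11 N just before it latches; it must be pushed to 0 or a little below to latch, then stays within 0.002 of 0 when let go; hard stop at -0.004.
- carrier_front (a point): Centre of the outer face of the carrier's front wall, moving with it, 50 mm above the table; when shut, 24 mm to local -x of the sealer's origin. Wall 10 mm thick, 150 mm wide along local y, 22 to 78 mm above the table. The deck behind it is 30 mm above the table, inside 132 mm long and 138 mm wide; side rims rise 12 mm above the deck.
- meal_pack: The sealed black meal pack in the carrier, 92 mm (its x) by 56 mm (its y) by 38 mm high; origin at the centre of its underside. At the start it stands on the carrier deck under the sealing head, its long side roughly along the carrier's travel.
- crate: Low grey crate, fixed, 120 mm (its x) by 350 mm (its y); origin at the centre of its underside. Floor 4 mm thick, walls 22 mm high, partitions 14 mm high, all 5 mm thick. Three bays in a row along its y, centred at y -115, 0 and 115 mm, 110 x 110 mm inside. Two hold a pack, one is free. Packs stand with their long side along the crate's y.
- bay_mat: White plastic mat, 96 x 96 x 2 mm, fixed on the floor of the free bay at its centre; origin at the centre of its underside, 4 mm above the table. Its top, where the pack shall stand, is 6 mm above the table.
- packed_a: A pack like the meal pack already standing in a bay; origin at the centre of its underside.
- packed_b: Another such pack in another bay; origin at the centre of its underside.
- cleaner_bottle: White plastic bottle, 64 mm in diameter, 200 mm high, standing between sealer and crate; origin at the centre of its underside.
- steel_pot: Open steel pot, 72 mm in diameter, 70 mm high; origin at the centre of its underside.
- shaker: Steel shaker jar, 52 mm in diameter, 100 mm high; origin at the centre of its underside.

How it is judged:
By the outcome, as a careful person would: the job done as asked, in the order asked, and still so for the second after the job is handed in, with the robot touching nothing.
It also fails if it takes over 72 s, if anything falls off the work surface, if the arm or the gripper's body presses on something with over 40 N, if the wrist force passes 120 N, or if a joint passes its speed limit or range.

## Robot

A 7-joint arm with a two-finger parallel gripper is mounted at the origin on the work surface. World frame = base frame: x ahead of the robot, y to its left, z up, the work surface at z = 0. Lengths are in m, angles in rad, forces in N, time in s.
With the tool pointing down it reaches from about 0.4 to 0.9 m from the base axis. Payload 5.5 kg.
Tool frame: the origin (TCP) lies midway between the tips of the shut fingers; the grasp point (between the pads) lies 19 mm behind it (robot.tcp_to_grasp is the distance from the TCP to the grasp point, in m); z points along the fingers, y is the direction in which the jaws open and shut (so a half turn about z gives the same grasp; the last joint's range is limited). The gripper opens to 92 mm and grips with 3 to 60 N. Pads are 19 mm wide; open, the fingers measure 130 mm over their backs; the gripper's body (75 mm by 190 mm) begins 47 mm behind the grasp point.
Start: joints at [1.597, 0.501, -0.427, 1.55, 0.221, 1.138, -0.21], TCP at [0.153, -0.632, 0.227] pointing down, gripper open.
Joint ranges: [-2.88, 2.88], [-0.31, 2.03], [-1.54, 1.56], [0.2, 2.42], [-1.41, 4.55], [0.19, 2.02], [-2.57, 2.57]. Speed limits (rad/s): [2.57, 2.57, 3.14, 3.14, 3.14, 3.14, 3.14].

## Interface

Orientations are given as a unit quaternion [x, y, z, w].
In Python, from cell import robot gives the robot as it stands. The module is installed in compiled form; this text tells all that it offers.
- The arm moves only by the shell command python3 -m inch 'ROWS' [OPENING] [FORCE]. ROWS is JSON, a list of rows, each a list of 6 numbers: the shift along the tool's x, y, z normalised to -1 to 1, where 1 is 0.04 m, then the turn, a rotation vector about the tool's x, y, z normalised to -1 to 1, where 1 is 6 degrees. In form: [[x, y, z, ax, ay, az], ...]. A call has 1 to 5 rows; each row shifts and turns the commanded pose from where the row before left it, along the tool's axes as they then stand; what a row does not reach is not made up. A row lasts 1/12 s, in which the tool goes at most 41.7 mm and 7.16 degrees, less where a joint would pass 70% of its speed; a pose out of reach is approached as far as the arm can. A call with a number of a shift or a turn outside -1 to 1 is refused whole. A call with a gripper value outside its range is refused whole. OPENING is the gripper's target within -1 to 1 (fully open at 1, half-way at 0, shut at -1), set as the call begins (- or left out, the last holds). The fingers move at their own pace and stop on an object; FORCE is the grip in N (left out, the last holds). Time passes only in rows, so rows that do not move let the fingers close. It gives the time, the measured TCP pose, the force and the opening at its end, in the units of the state.
- robot.observe(): the state, without advancing time (a new reading comes with each control period).
- robot.grab_frame(name): name is "side" or "top"; returns (picture, depth): 480x640x3 uint8, blue, green, red; 480x640 float32, m along the optical axis (not along the pixel's ray), 0 where there is no reading.
- robot.camera_params(name): a dict with "intrinsics" (3x3 intrinsics, pixels), "origin" and "attitude" of the camera in the world. Camera axes: x right, y up, looking along -z (the intrinsics and any distortion apply to the point x, -y, -z); pixel columns grow to the right and rows downward; lengths in m; the calibration is good to about 2 mm. A picture is of the moment at which its call begins. camera_params takes no time and is no camera call.
- robot.job_done(): hands the job in, once; it reports no verdict.
The state is a dict: "time": time; "joint_positions": joint angles; "dq": joint speeds; "effort": joint torques, N m; "ee_pos": TCP position; "tool_rot": TCP orientation; "contact_force": force on the tool from outside, world axes, zero at the start; "wrist_torque": the same for the moment, N m; "width": finger opening in m.
Only numpy, scipy, OpenCV 4.12 (cv2) and the standard library are available. Lean on these libraries where they do the work, as an engineer would, in place of code of your own. Each camera call takes 0.05 s, during which the arm holds its last target. There are 200 camera calls.

## Working session

There is one attempt and no reset: what is moved stays moved. The work goes in short steps, Python scripts to look and compute and a shell command to move; the robot and the scene stay as the last step left them, time stands still between calls to the robot, and variables do not carry over. Pictures are saved under pics/ and viewed, about 8 in all and at most 12, crops included, and the job is handed in when it is done.

```bash
mkdir -p pics; cat > h.py <<'E'
import numpy as np, cv2
from scipy.spatial.transform import Rotation as R
from cell import robot
def cam(n):
    p=robot.camera_params(n); A=np.array(p["attitude"],float)
    M=A if A.shape==(3,3) else R.from_quat(A).as_matrix()
    return np.array(p["intrinsics"]),np.array(p["origin"]),M,p
def pts(n,d):
    K,o,M,_=cam(n); v,u=np.mgrid[:480,:640]
    c=np.stack([(u-K[0,2])/K[0,0]*d,-(v-K[1,2])/K[1,1]*d,-d],-1)
    return c@M.T+o
def proj(n,P):
    K,o,M,_=cam(n); c=(np.atleast_2d(P)-o)@M
    return np.stack([K[0,0]*c[:,0]/-c[:,2]+K[0,2],K[1,1]*-c[:,1]/-c[:,2]+K[1,2]],1)
def grab(n,tag):
    im,d=robot.grab_frame(n); cv2.imwrite(f"pics/{tag}.png",im); np.save(f"pics/{tag}.npy",d); return im,d
E
python3 - <<'E'
from h import *
for n in("top","side"):
    grab(n,n+"0"); print(cam(n)[3])
print(robot.observe())
E
```

```text
{'intrinsics': array([[593.52945308,   0.        , 322.54753884],
       [  0.        , 593.52945308, 241.27745588],
       [  0.        ,   0.        ,   1.        ]]), 'origin': array([0.38615002, 0.0264048 , 1.37040151]), 'attitude': array([ 0.0494464 , -0.04801855, -0.69624276,  0.71448953])}
{'intrinsics': array([[473.82929261,   0.        , 323.11716342],
       [  0.        , 473.82929261, 241.48155507],
       [  0.        ,   0.        ,   1.        ]]), 'origin': array([-0.07716351,  0.75778272,  0.62761017]), 'attitude': array([-0.17800982,  0.4738502 ,  0.8067688 , -0.30479927])}
{'time': 0.1, 'joint_positions': array([ 1.5971709 ,  0.50175701, -0.42681283,  1.55131833,  0.22076375,
        1.13828813, -0.21030306]), 'dq': array([-0.00063103, -0.00185648, -0.00121599, -0.00267067,  0.00075418,
       -0.0009863 , -0.00037865]), 'effort': array([-1.04178753e-02, -5.67865705e+01, -5.83799109e+00, -2.79909557e+01,
       -6.90132030e-02,  2.41178524e-02,  6.25020812e-05]), 'ee_pos': array([ 0.15233446, -0.63126334,  0.22579198]), 'tool_rot': array([ 9.92995300e-01,  1.18150699e-01, -5.11411144e-05, -8.61920073e-04]), 'contact_force': array([ 0.41791868,  0.16894163, -1.28701552]), 'wrist_torque': array([ 0.03355179,  0.03573453, -0.00666123]), 'width': 0.0918576830424077}
```

View pics/top0.png

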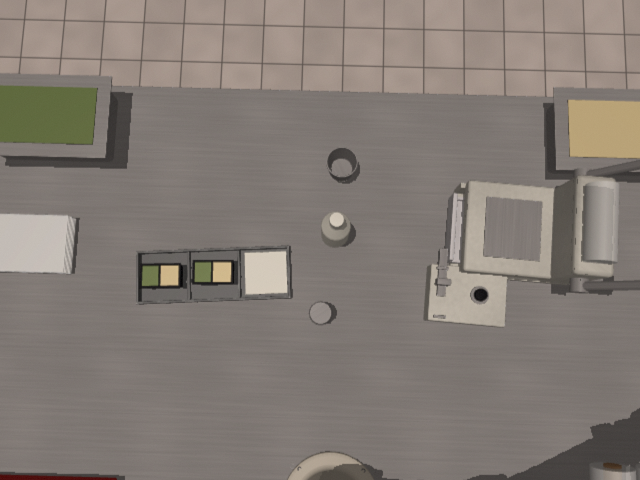

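View pics/side0.png

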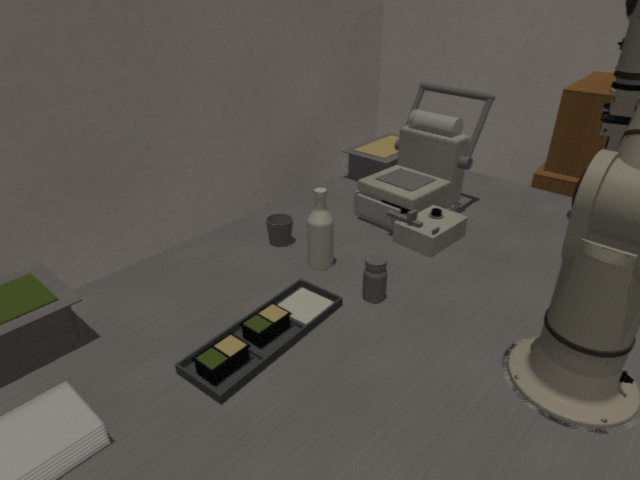

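Top view: the sealer is at right (mouth near (458,230)), bolt tab near (443,281), button (480,295). The crate is at (215,275) with its free bay at (266,272), and the bottle, pot and shaker stand between.

```bash
python3 - <<'E'
from h import *
im=cv2.imread("pics/top0.png"); d=np.load("pics/top0.npy"); P=pts("top",d)
for n,(u,v) in dict(head_fl=(468,183),button=(480,295),tab=(443,281),table=(380,300),mat=(266,272),bottle=(336,220),pot=(342,155),shaker=(320,313),pa=(162,276),pb=(213,272),front=(456,228)).items():
    print(n,np.round(P[v,u],4))
# head top, ledge top edges
hd=(abs(P[...,2]-.110)<.008); hd[:, :440]=0; hd[:,560:]=0
ld=(abs(P[...,2]-.060)<.005); ld[:,:420]=0; ld[:,515:]=0; ld[:260]=0;ld[330:]=0
mt=(im.min(2)>150); mt[:,:235]=0; mt[:,300:]=0; mt[:240]=0; mt[310:]=0
for n,m in(("head",hd),("ledge",ld),("mat",mt)):
    m=cv2.morphologyEx(m.astype(np.uint8),cv2.MORPH_OPEN,np.ones((3,3)))
    q=P[m>0]; (c,s,a)=cv2.minAreaRect((q[:,:2]*1000).astype(np.float32)); print(n,m.sum(),np.round(c,1),np.round(s,1),round(a,2),q[:,2].mean(),np.round(cv2.boxPoints((c,s,a)),1).tolist())
g=((P[...,2]>.017)&(P[...,2]<.03)); g[:,:130]=0; g[:,300:]=0; g[:240]=0; g[310:]=0
q=P[g]; print("crate",cv2.minAreaRect((q[:,:2]*1000).astype(np.float32)))
c=cv2.resize(im[170:340,420:590],None,fx=3.5,fy=3.5,interpolation=cv2.INTER_CUBIC); cv2.imwrite("pics/c0.png",c)
E
```

```text
head_fl [ 0.6988 -0.2832  0.1031]
button [ 0.4568 -0.3139  0.076 ]
tab [ 0.4837 -0.2297  0.0953]
table [ 0.4432 -0.1032  0.0077]
mat [0.5006 0.1599 0.0076]
bottle [0.5925 0.0051 0.1987]
pot [ 0.777  -0.0086  0.0264]
shaker [0.4085 0.0327 0.1006]
pa [0.4828 0.3897 0.0403]
pb [0.494  0.2741 0.0487]
front [ 0.6108 -0.2728  0.0298]
head 7024 [ 708.5 -378.9] [192.6 422.1] 85.12 0.11203406256012628 [[490.0, -456.8999938964844], [910.5999755859375, -492.79998779296875], [927.0, -300.8999938964844], [506.3999938964844, -265.0]]
ledge 2808 [ 456.7 -290.3] [171.3 124.3] 86.19 0.06071895381396199 [[389.0, -371.70001220703125], [513.0, -380.0], [524.4000244140625, -209.0], [400.3999938964844, -200.6999969482422]]
mat 1712 [482.7 111.6] [226.5 122.6] 69.86 0.01792449259891583 [[386.20001220703125, 26.399999618530273], [501.20001220703125, -15.800000190734863], [579.2000122070312, 196.89999389648438], [464.1000061035156, 239.10000610351562]]
crate ((491.3791198730469, 279.9440612792969), (120.68766021728516, 351.154052734375), 3.733483076095581)
```

View pics/c0.png

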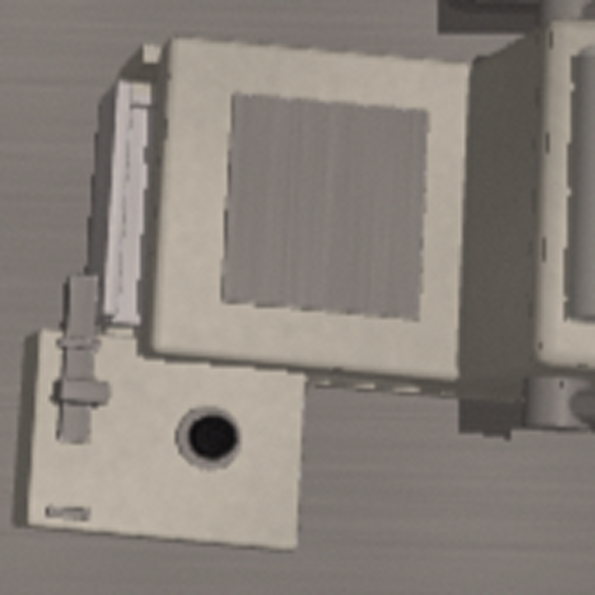

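The crop shows the bolt bar pointing at the carrier wall at crop (80,300), its tab at (80,390) and the button at (212,436). The ledge fit gives the sealer frame, so I turn the tool to match it first.

```bash
cat >> h.py <<'E'
SO=np.array([.6056,-.2752,0]); lx=np.array([-.0665,-.9978,0]); ly=np.array([.9978,-.0665,0])
def S(x,y,z): return SO+lx*x+ly*y+np.array([0,0,z])   # sealer local m
def to(P,ydir=ly):
    s=robot.observe(); M=R.from_quat(s["tool_rot"]).as_matrix()
    t=np.array([ydir,-np.cross(ydir,[0,0,1]),[0,0,-1.]]) ; t=np.stack([np.cross(ydir,[0,0,-1.]),ydir,[0,0,-1.]],1)
    q=np.array(s["ee_pos"])-SO
    print("t",round(s["time"],2),"ee",np.round(s["ee_pos"],4),"local",np.round([q@lx,q@ly,q[2]],4),"F",np.round(s["contact_force"],1),"w",round(s["width"],4))
    print("shift units",np.round(M.T@(np.array(P)-s["ee_pos"])/.04,2),"turn units",np.round(np.degrees(R.from_matrix(M.T@t).as_rotvec())/6,2))
E
python3 -m inch '[[0,0,0,0,0,-1],[0,0,0,0,0,-1],[0,0,0,0,0,-1],[0,0,0,0,0,-1],[0,0,0,0,0,-1]]'
python3 -m inch '[[0,0,0,0,0,-1],[0,0,0,0,0,-1],[0,0,0,0,0,-1],[0,0,0,0,0,-1],[0,0,0,0,0,-1]]'
python3 -m inch '[[0,0,0,0,0,-1],[0,0,0,0,0,-1],[0,0,0,0,0,-0.1],[0,0,0,0,0,0]]'
python3 -c "
from h import *
to(S(-.036,-.122,.16))"
```

```text
time: 0.52
ee_pos: [0.1524, -0.6315, 0.2261]
tool_rot: [0.928, 0.374, 0.0, -0.001]
contact_force: [0.3, 0.0, -0.4]
width: 0.0919
time: 0.93
ee_pos: [0.1523, -0.6315, 0.2261]
tool_rot: [0.799, 0.601, 0.0, -0.001]
contact_force: [1.0, 0.4, -0.4]
width: 0.0918
time: 1.27
ee_pos: [0.1523, -0.6316, 0.2262]
tool_rot: [0.731, 0.682, 0.0, -0.0]
contact_force: [-0.6, -0.0, -0.0]
width: 0.0914
t 1.27 ee [ 0.1523 -0.6316  0.2262] local [ 0.3858 -0.4286  0.2262] F [-0.6 -0.  -0. ] w 0.0914
shift units [10.56  7.64  1.67] turn units [ 0.   -0.01 -0.03]
```

```bash

python3 -m inch '[[0.75,0.545,0.1,0,0,0],[0.75,0.545,0.1,0,0,0],[0.75,0.545,0.1,0,0,0],[0.75,0.545,0.1,0,0,0],[0.75,0.545,0.1,0,0,0]]' -0.13 20
python3 -m inch '[[0.75,0.545,0.1,0,0,0],[0.75,0.545,0.1,0,0,0],[0.75,0.545,0.1,0,0,0],[0.75,0.545,0.1,0,0,0],[0.75,0.545,0.1,0,0,0]]' >/dev/null
python3 -m inch '[[0.75,0.545,0.1,0,0,0],[0.75,0.545,0.1,0,0,0],[0.75,0.545,0.1,0,0,0],[0.75,0.545,0.1,0,0,0],[0,0,0,0,0,0]]' >/dev/null
python3 -c "
from h import *
to(S(-.036,-.122,.080))"
```

```text
time: 1.68
ee_pos: [0.272, -0.488, 0.2066]
tool_rot: [0.732, 0.682, -0.0, 0.0]
contact_force: [1.2, -0.5, -0.5]
width: 0.0629
t 2.52 ee [ 0.4902 -0.2243  0.1712] local [-0.0431 -0.1186  0.1712] F [0.2 0.7 0.9] w 0.0396
shift units [-0.19 -0.1   2.28] turn units [ 0.04 -0.04  0.07]
```

```bash

python3 -m inch '[[-0.19,-0.12,0,0,0,0],[0,0,0.8,0,0,0],[0,0,0.8,0,0,0],[0,0,0.6,0,0,0],[0,0,0,0,0,0]]'
python3 -c "
from h import *
to(S(-.036,-.124,.080))
im,d=grab('side','s1'); cv2.imwrite('pics/s1c.png',cv2.resize(im[150:270,320:480],None,fx=4,fy=4,interpolation=cv2.INTER_CUBIC))"
```

```text
time: 2.93
ee_pos: [0.475, -0.241, 0.0783]
tool_rot: [0.732, 0.681, -0.002, -0.004]
contact_force: [-0.4, 0.7, 0.2]
width: 0.0401
t 2.93 ee [ 0.475  -0.241   0.0783] local [-0.0254 -0.1326  0.0783] F [-0.4  0.7  0.2] w 0.0401
shift units [ 0.27  0.21 -0.04] turn units [-0.08 -0.02 -0.04]
```

View pics/s1c.png

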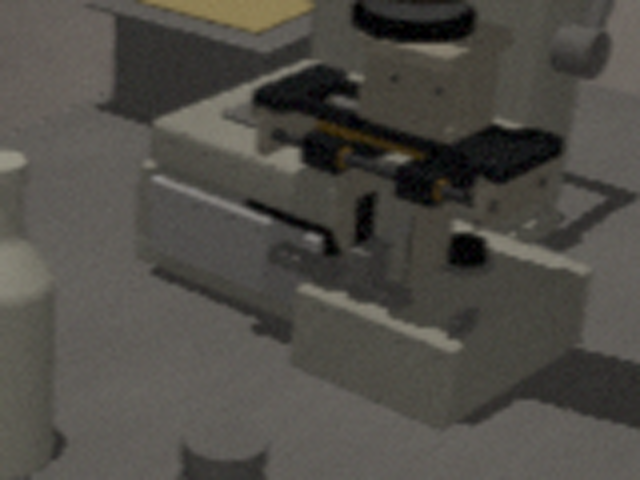

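The fingers straddle the tab (crop about (385,245)). I correct the drift and close on it.

```bash

python3 -m inch '[[0.25,0.2,0,0,0,0],[0,0,0,0,0,0]]'
python3 -m inch '[[0,0,0,0,0,0],[0,0,0,0,0,0],[0,0,0,0,0,0],[0,0,0,0,0,0]]' -1 15
python3 -c "
from h import *
to(S(-.036,-.157,.080))"
```

```text
time: 3.15
ee_pos: [0.4905, -0.2306, 0.0846]
tool_rot: [0.731, 0.683, 0.001, 0.001]
contact_force: [0.4, 0.8, 1.0]
width: 0.0398
time: 3.48
ee_pos: [0.4877, -0.2319, 0.0832]
tool_rot: [0.731, 0.683, -0.001, 0.0]
contact_force: [-2.1, -0.4, 1.5]
width: 0.0179
t 3.48 ee [ 0.4877 -0.2319  0.0832] local [-0.0354 -0.1206  0.0832] F [-2.1 -0.4  1.5] w 0.0179
shift units [ 0.01 -0.91  0.08] turn units [-0.01  0.01 -0.01]
```

```bash

python3 -m inch '[[0,0,0,0,0,0],[0,0,0,0,0,0],[0,0,0,0,0,0]]'
python3 -m inch '[[0,-0.2,0,0,0,0],[0,-0.2,0,0,0,0],[0,-0.2,0,0,0,0],[0,-0.2,0,0,0,0],[0,0,0,0,0,0]]'
python3 -c "
from h import *
to(S(-.036,-.157,.083))"
```

```text
time: 3.73
ee_pos: [0.4882, -0.2318, 0.0829]
tool_rot: [0.731, 0.683, -0.0, 0.0]
contact_force: [-1.5, -1.4, 3.6]
width: 0.014
time: 4.15
ee_pos: [0.4544, -0.2295, 0.0829]
tool_rot: [0.731, 0.683, -0.001, -0.0]
contact_force: [-1.7, -4.2, 3.2]
width: 0.0138
t 4.15 ee [ 0.4544 -0.2295  0.0829] local [-0.0355 -0.1539  0.0829] F [-1.7 -4.2  3.2] w 0.0138
shift units [ 0.01 -0.08 -0.  ] turn units [-0.01  0.01 -0.01]
```

```bash

python3 -m inch '[[0,-0.06,0,0,0,0],[0,-0.05,0,0,0,0],[0,0,0,0,0,0]]'
python3 -m inch '[[0,0,0,0,0,0],[0,0,0,0,0,0],[0,0,0,0,0,0]]' 0
python3 -m inch '[[0,0,-0.8,0,0,0],[0,0,-0.8,0,0,0],[0,0,0,0,0,0]]' -1
python3 -c "
from h import *
to(S(.050,-.145,.1))"
```

```text
time: 4.4
ee_pos: [0.4519, -0.2293, 0.0829]
tool_rot: [0.731, 0.683, -0.0, 0.0]
contact_force: [0.6, -4.6, 1.1]
width: 0.0143
time: 4.65
ee_pos: [0.4519, -0.2271, 0.0824]
tool_rot: [0.73, 0.683, 0.0, -0.001]
contact_force: [0.5, -0.3, 0.5]
width: 0.0293
time: 4.9
ee_pos: [0.4557, -0.2282, 0.1513]
tool_rot: [0.73, 0.684, 0.002, 0.003]
contact_force: [0.7, -0.5, 0.7]
width: 0.0184
t 4.9 ee [ 0.4557 -0.2282  0.1513] local [-0.0369 -0.1527  0.1513] F [ 0.7 -0.5  0.7] w 0.0184
shift units [-2.17  0.18  1.29] turn units [0.06 0.02 0.01]
```

```bash

python3 -m inch '[[-0.7,0.05,0,0,0,0],[-0.7,0.05,0,0,0,0],[-0.7,0.05,0,0,0,0],[0,0,0.6,0,0,0],[0,0,0,0,0,0]]'
python3 -m inch '[[0,0,0,0,0,0]]'
python3 -c "
from h import *
to(S(.050,-.145,.085))
im,d=grab('top','t2'); P=pts('top',d)
m=(abs(P[...,2]-.097)<.006); m[:,:430]=0; m[:,470:]=0; m[:265]=0; m[320:]=0
q=np.median(P[m],0)-SO; print(m.sum(),q@lx,q@ly); cv2.imwrite('pics/t2c.png',cv2.resize(im[220:340,400:560],None,fx=3.5,fy=3.5,interpolation=cv2.INTER_CUBIC))"
```

```text
time: 5.32
ee_pos: [0.45, -0.3131, 0.1194]
tool_rot: [0.731, 0.682, -0.0, -0.003]
contact_force: [-0.9, 0.5, -1.0]
width: 0.0
time: 5.4
ee_pos: [0.4514, -0.3109, 0.1214]
tool_rot: [0.73, 0.683, 0.0, -0.002]
contact_force: [0.8, -0.4, 0.2]
width: 0.0006
t 5.4 ee [ 0.4514 -0.3109  0.1214] local [ 0.0459 -0.1515  0.1214] F [ 0.8 -0.4  0.2] w 0.0006
shift units [-0.11  0.16  0.91] turn units [-0.03 -0.03  0.  ]
102 -0.03559437805634617 -0.1568425637822843
```

View pics/t2c.png

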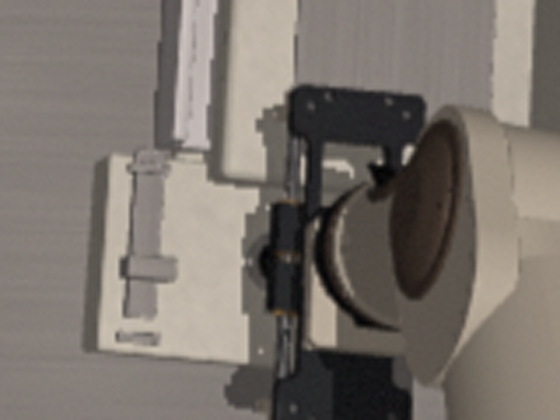

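The bolt end has withdrawn onto the ledge (crop (148,155)) and the tab reads about 0.037, so it is clear. Next is the press.

```bash

python3 -m inch '[[-0.11,0.16,0,0,0,0],[0,0,0.5,0,0,0],[0,0,0.4,0,0,0],[0,0,0,0,0,0]]'
python3 -c "
from h import *
to(S(.050,-.145,.070))"
```

```text
time: 5.78
ee_pos: [0.458, -0.3163, 0.0851]
tool_rot: [0.73, 0.684, -0.0, -0.002]
contact_force: [-0.9, 0.7, -0.3]
width: 0.0008
t 5.78 ee [ 0.458  -0.3163  0.0851] local [ 0.0508 -0.1446  0.0851] F [-0.9  0.7 -0.3] w 0.0008
shift units [ 0.02 -0.01  0.38] turn units [-0.02 -0.02  0.01]
```

```bash

python3 -m inch '[[0,0,0.15,0,0,0],[0,0,0.13,0,0,0],[0,0,0.06,0,0,0],[0,0,0.05,0,0,0],[0,0,0,0,0,0]]'
python3 -c "
from h import *
to(S(.050,-.145,.070))"
```

```text
time: 6.2
ee_pos: [0.4594, -0.3176, 0.0718]
tool_rot: [0.73, 0.683, 0.0, 0.001]
contact_force: [-0.4, 1.2, 4.6]
width: -0.0
t 6.2 ee [ 0.4594 -0.3176  0.0718] local [ 0.052  -0.1431  0.0718] F [-0.4  1.2  4.6] w -0.0
shift units [ 0.05 -0.05  0.04] turn units [0.01 0.   0.  ]
```

```bash

python3 -m inch '[[0,0,0.06,0,0,0],[0,0,0.04,0,0,0],[0,0,0,0,0,0]]'
python3 -m inch '[[0,0,-0.8,0,0,0],[0,0,-0.9,0,0,0],[0,0,-0.9,0,0,0],[0,0,0,0,0,0]]'
python3 -c "
from h import *
im,d=grab('top','t3'); P=pts('top',d); grab('side','s3')
to(S(-.078,0,.16))
cv2.imwrite('pics/t3c.png',cv2.resize(im[160:340,360:560],None,fx=3,fy=3,interpolation=cv2.INTER_CUBIC))"
```

```text
time: 6.45
ee_pos: [0.4593, -0.3178, 0.0695]
tool_rot: [0.73, 0.683, -0.001, 0.001]
contact_force: [-5.5, 3.6, 18.6]
width: 0.0009
time: 6.78
ee_pos: [0.4628, -0.3194, 0.1781]
tool_rot: [0.73, 0.683, 0.001, 0.005]
contact_force: [1.7, -0.7, 0.4]
width: 0.0003
t 6.88 ee [ 0.4595 -0.3186  0.173 ] local [ 0.053  -0.1429  0.173 ] F [ 0.2 -0.5 -0.7] w 0.0003
shift units [3.28 3.57 0.33] turn units [ 0.03  0.03 -0.01]
```

View pics/t3c.png

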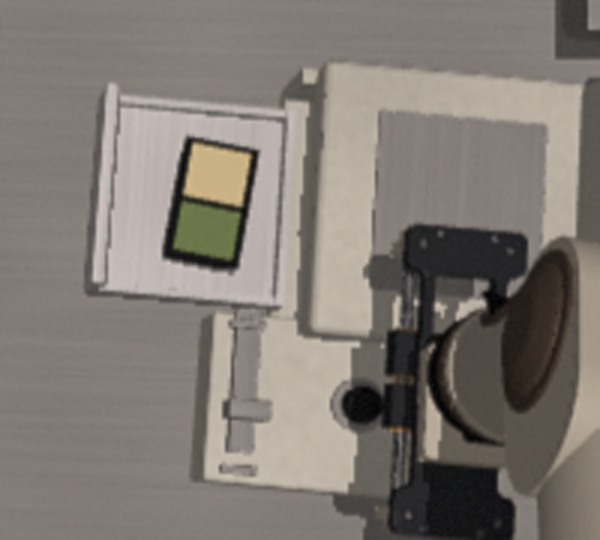

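The carrier is out (front wall at crop x≈105). The pack centre is near crop (211,203) and it has turned, with its long side across the travel. I measure its pose.

```bash
python3 - <<'E'
from h import *
im=cv2.imread("pics/t3.png"); P=pts("top",np.load("pics/t3.npy"))
hsv=cv2.cvtColor(im,cv2.COLOR_BGR2HSV)
v=np.zeros((480,640),bool); v[202:252,412:448]=1
for nm,m in(("lid",v&((hsv[...,1]>70)|(im.max(2)<60))),("colour",v&(hsv[...,1]>70)),("z",v&(P[...,2]>.055)&(P[...,2]<.08))):
    vv,uu=np.nonzero(m); 
    # project pixels to plane z=.068
    K,o,M,_=cam("top"); c=np.stack([(uu-K[0,2])/K[0,0],-(vv-K[1,2])/K[1,1],-np.ones(len(uu))],1)@M.T
    q=o+c*((.068-o[2])/c[:,2])[:,None]-SO
    L=np.stack([q@lx,q@ly],1)*1000
    print(nm,m.sum(),cv2.minAreaRect(L.astype(np.float32)),np.median(P[m][:,2]), L.mean(0))
# carrier wall
m=np.zeros((480,640),bool); m[185:265,385:405]=1; m&=(P[...,2]>.065)&(P[...,2]<.09); q=P[m]-SO; print("wall x",np.percentile(q@lx,[5,50,95]),"y",np.percentile(q@ly,[1,99]))
# head front edge
m=np.zeros((480,640),bool); m[195:260,455:490]=1; m&=(abs(P[...,2]-.11)<.008); q=P[m]-SO; print("head x min",np.percentile(q@lx,[0,1,5]))
E
```

```text
lid 993 ((-69.02257537841797, -6.121898651123047), (91.46540069580078, 54.664100646972656), 83.59896087646484) 0.06895768562218962 [-68.96754675  -6.32932453]
colour 774 ((-67.90216064453125, -3.8172035217285156), (83.91937255859375, 48.1944694519043), 83.6014404296875) 0.06926633266627313 [-67.63370128  -3.36566247]
z 1028 ((-68.32574462890625, -5.537349700927734), (91.82025909423828, 56.0678825378418), 83.72936248779297) 0.0689197242715841 [-68.3534724   -5.75278082]
wall x [-0.15387766 -0.14959727 -0.14456327] y [-0.07416916  0.07239161]
head x min [-1.35226444e-03 -5.00867940e-05  1.52108836e-03]
```

```bash

python3 -m inch '[[0.6,0.68,0,0,0,0],[0.6,0.68,0,0,0,0],[0.6,0.68,0,0,0,0],[0.6,0.68,0,0,0,0],[0.6,0.68,0,0,0,0]]' 0.65 25
python3 -m inch '[[0,0,0,0,0,-1],[0,0,0,0,0,-1],[0,0,0,0,0,-1],[0,0,0,0,0,-1],[0,0,0,0,0,-1]]' >/dev/null
python3 -m inch '[[0,0,0,0,0,-1],[0,0,0,0,0,-1],[0,0,0,0,0,-1],[0,0,0,0,0,-1],[0,0,0,0,0,-1]]' > /dev/null
python3 -m inch '[[0,0,0,0,0,-1],[0,0,0,0,0,-1],[0,0,0,0,0,-1],[0,0,0,0,0,-0.93],[0,0,0,0,0,0]]'
python3 - <<'E'
from h import *
sd=-(0.994*lx-0.111*ly); sd/=np.linalg.norm(sd)
to(S(-.0685,-.0058,.048),sd); print(np.round(robot.observe()["joint_positions"],2))
im=cv2.imread("pics/t3.png")
v=np.zeros((480,640),bool); v[240:305,240:292]=1
n,l,st,_=cv2.connectedComponentsWithStats((v&(im.min(2)>120)).astype(np.uint8)); k=1+st[1:,4].argmax()
vv,uu=np.nonzero(l==k); K,o,M,_=cam("top"); c=np.stack([(uu-K[0,2])/K[0,0],-(vv-K[1,2])/K[1,1],-np.ones(len(uu))],1)@M.T
q=o+c*((.006-o[2])/c[:,2])[:,None]; print(len(uu),cv2.minAreaRect((q[:,:2]*1000).astype(np.float32)))
E
```

```text
time: 7.3
ee_pos: [0.6021, -0.2061, 0.1691]
tool_rot: [0.731, 0.683, -0.001, -0.001]
contact_force: [0.3, -0.1, -0.8]
width: 0.0291
time: 8.55
ee_pos: [0.6011, -0.2069, 0.1689]
tool_rot: [0.088, 0.996, 0.001, -0.001]
contact_force: [-0.3, 0.2, -0.3]
width: 0.0759
t 8.55 ee [ 0.6011 -0.2069  0.1689] local [-0.0678 -0.009   0.1689] F [-0.3  0.2 -0.3] w 0.0759
shift units [-0.09  0.02  3.02] turn units [ 0.01 -0.03  0.02]
[ 1.    0.77 -1.08  1.62  0.71  1.2   1.15]
1815 ((500.2189025878906, 161.17015075683594), (98.82113647460938, 98.29364776611328), 3.7680671215057373)
```

```bash

python3 -m inch '[[-0.09,0.02,0.5,0,0,0],[0,0,0.5,0,0,0],[0,0,0.5,0,0,0],[0,0,0.5,0,0,0],[0,0,0,0,0,0]]'
python3 -m inch '[[0,0,0,0,0,0]]' >/dev/null
python3 - <<'E'
from h import *
sd=-(0.994*lx-0.111*ly); sd/=np.linalg.norm(sd)
to(S(-.0685,-.0058,.048),sd)
E
```

```text
time: 8.97
ee_pos: [0.6023, -0.2065, 0.0858]
tool_rot: [0.091, 0.996, 0.001, -0.004]
contact_force: [-1.6, 0.1, -1.0]
width: 0.0756
t 9.05 ee [ 0.6046 -0.2064  0.0894] local [-0.0686 -0.0056  0.0894] F [-0.5  0.   1. ] w 0.0755
shift units [ 0.   -0.    1.04] turn units [ 0.01 -0.03 -0.03]
```

```bash

python3 -m inch '[[0,0,0.35,0,0,0],[0,0,0.35,0,0,0],[0,0,0.33,0,0,0],[0,0,0,0,0,0],[0,0,0,0,0,0]]'
python3 -m inch '[[0,0,0,0,0,0],[0,0,0,0,0,0],[0,0,0,0,0,0],[0,0,0,0,0,0],[0,0,0,0,0,0]]' -0.1 25
python3 -m inch '[[0,0,0,0,0,0],[0,0,0,0,0,0]]'
python3 - <<'E'
from h import *
im,d=grab('side','s4'); cv2.imwrite('pics/s4c.png',cv2.resize(im[140:280,300:480],None,fx=4,fy=4,interpolation=cv2.INTER_CUBIC))
E
```

```text
time: 9.47
ee_pos: [0.6053, -0.2062, 0.0488]
tool_rot: [0.089, 0.996, 0.0, -0.001]
contact_force: [0.8, -0.6, 0.1]
width: 0.0758
time: 9.88
ee_pos: [0.6063, -0.2071, 0.0505]
tool_rot: [0.089, 0.996, -0.0, 0.0]
contact_force: [0.8, -0.6, 2.3]
width: 0.056
time: 10.05
ee_pos: [0.6063, -0.2071, 0.0505]
tool_rot: [0.089, 0.996, -0.0, 0.0]
contact_force: [-1.1, -0.5, 3.6]
width: 0.0554
```

View pics/s4c.png

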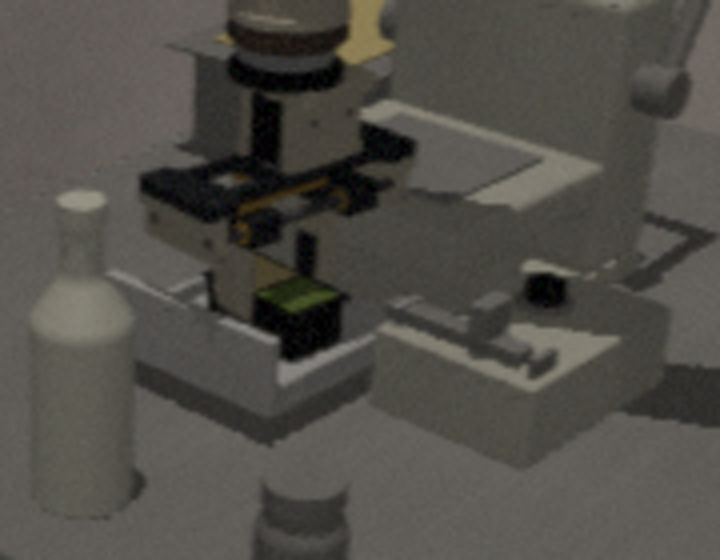

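The fingers hold the pack's short sides (width 55.4 mm; pack at crop (300,315)). I raise the grip force and lift above the bottle's height.

```bash

python3 -m inch '[[0,0,-0.2,0,0,0],[0,0,-0.4,0,0,0],[0,0,-0.6,0,0,0],[0,0,-0.6,0,0,0],[0,0,-0.6,0,0,0]]' -0.1 35
python3 -m inch '[[0,0,-0.6,0,0,0],[0,0,-0.6,0,0,0],[0,0,-0.6,0,0,0],[0,0,-0.6,0,0,0],[0,0,-0.6,0,0,0]]'
python3 -m inch '[[0,0,-0.5,0,0,0],[0,0,-0.2,0,0,0],[0,0,0,0,0,0],[0,0,0,0,0,0]]'
python3 - <<'E'
from h import *
cx=np.array([.9979,.0654,0]); to([.4996,.163,.275],cx)
E
```

```text
time: 10.52
ee_pos: [0.6056, -0.2063, 0.1476]
tool_rot: [0.089, 0.996, 0.0, -0.0]
contact_force: [0.7, -0.1, -1.9]
width: 0.0558
time: 10.93
ee_pos: [0.6055, -0.2063, 0.268]
tool_rot: [0.089, 0.996, -0.0, -0.0]
contact_force: [0.1, 0.1, -3.8]
width: 0.0555
time: 11.27
ee_pos: [0.6056, -0.2067, 0.2937]
tool_rot: [0.089, 0.996, -0.0, -0.0]
contact_force: [-0.3, -0.9, -2.4]
width: 0.0556
t 11.27 ee [ 0.6056 -0.2067  0.2937] local [-0.0683 -0.0045  0.2937] F [-0.3 -0.9 -2.4] w 0.0556
shift units [4.25 8.63 0.47] turn units [-1.000e-02  0.000e+00  1.267e+01]
```

```bash

python3 -m inch '[[0.2,0.4,0,0,0,0],[0.3,0.62,0,0,0,0],[0.3,0.62,0,0,0,0],[0.3,0.62,0,0,0,0],[0.3,0.62,0,0,0,0]]' >/dev/null
python3 -m inch '[[0.3,0.62,0,0,0,0],[0.3,0.62,0,0,0,0],[0.3,0.62,0,0,0,0],[0.3,0.62,0,0,0,0],[0.3,0.62,0,0,0,0]]' >/dev/null
python3 -m inch '[[0.3,0.62,0,0,0,0],[0.3,0.62,0,0,0,0],[0.3,0.62,0,0,0,0],[0.3,0.62,0,0,0,0],[0.15,0.2,0,0,0,0]]' 
python3 -m inch '[[0,0,0,0,0,1],[0,0,0,0,0,1],[0,0,0,0,0,1],[0,0,0,0,0,1],[0,0,0,0,0,1]]' >/dev/null
python3 -m inch '[[0,0,0,0,0,1],[0,0,0,0,0,1],[0,0,0,0,0,1],[0,0,0,0,0,1],[0,0,0,0,0,1]]' >/dev/null
python3 -m inch '[[0,0,0,0,0,1],[0,0,0,0,0,1],[0,0,0,0,0,0.67],[0,0,0,0,0,0],[0,0,0,0,0,0]]'
python3 - <<'E'
from h import *
cx=np.array([.9979,.0654,0]); to([.4996,.163,.0265],cx)
E
```

```text
time: 12.52
ee_pos: [0.4975, 0.1684, 0.2929]
tool_rot: [0.087, 0.996, 0.001, -0.001]
contact_force: [-1.0, 0.5, -2.4]
width: 0.0556
time: 13.77
ee_pos: [0.4997, 0.1636, 0.2928]
tool_rot: [0.683, 0.73, -0.001, -0.0]
contact_force: [-0.0, 0.1, -3.8]
width: 0.0558
t 13.77 ee [0.4997 0.1636 0.2928] local [-0.4308 -0.1348  0.2928] F [-0.   0.1 -3.8] w 0.0558
shift units [-0.01  0.01  6.66] turn units [-0.02  0.01  0.02]
```

```bash

python3 -m inch '[[0,0,0.4,0,0,0],[0,0,0.6,0,0,0],[0,0,0.6,0,0,0],[0,0,0.6,0,0,0],[0,0,0.6,0,0,0]]' >/dev/null
python3 -m inch '[[0,0,0.6,0,0,0],[0,0,0.6,0,0,0],[0,0,0.6,0,0,0],[0,0,0.4,0,0,0],[0,0,0,0,0,0]]' 
python3 -m inch '[[0,0,0,0,0,0]]' >/dev/null
python3 - <<'E'
from h import *
cx=np.array([.9979,.0654,0]); to([.4996,.161,.0265],cx)
im,d=grab('side','s5'); grab('top','t5')
cv2.imwrite('pics/s5c.png',cv2.resize(im[230:400,170:390],None,fx=3.5,fy=3.5,interpolation=cv2.INTER_CUBIC))
E
```

```text
time: 14.6
ee_pos: [0.4973, 0.1628, 0.0901]
tool_rot: [0.683, 0.73, -0.003, -0.002]
contact_force: [-0.9, -0.6, -2.5]
width: 0.0555
t 14.68 ee [0.4994 0.1641 0.093 ] local [-0.4313 -0.1352  0.093 ] F [-0.2  0.3 -2. ] w 0.0557
shift units [-0.08  0.01  1.66] turn units [-0.03 -0.    0.01]
```

View pics/s5c.png

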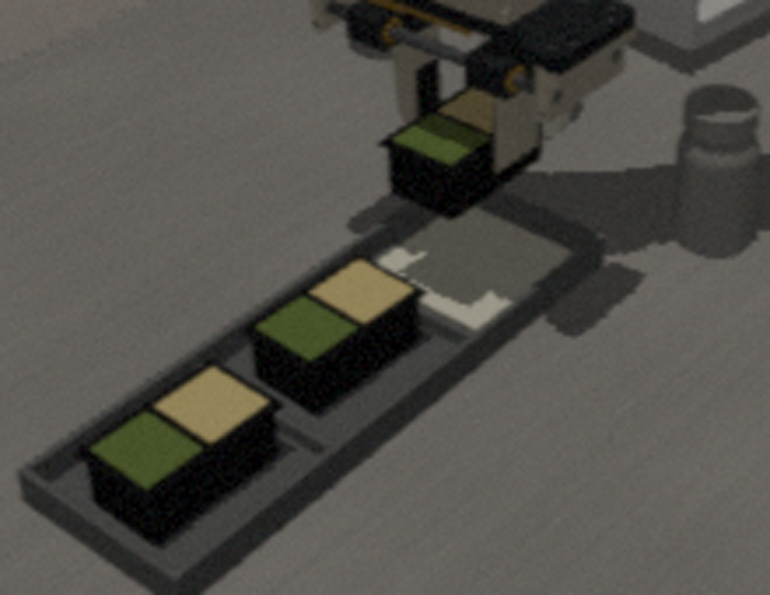

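The pack hangs level over the free bay, green end towards the packed ones. I check its offset in the grip from the lid corners at crop (383,143) and (455,165).

```bash
python3 - <<'E'
from h import *
ee=np.array([.4994,.1641,0]); cx=np.array([.9979,.0654,0]); cy=np.array([-.0654,.9979,0])
for off in(-.004,0,.002,.006):
    c=ee+cy*off
    print(off,[np.round((proj("side",c+cx*sx*.028+cy*.046+[0,0,z])[0]-[170,230])*3.5,0).tolist() for sx,z in((1,.1105),(-1,.1105),(-1,.0725))])
# bay walls / mat projections with candidates
for m in([.5002,.1612,.006],[.4989,.1652,.006]):
    print(m,[np.round((proj("side",np.array(m)+cx*a*.048+cy*b*.048)[0]-[170,230])*3.5).tolist() for a,b in((1,1),(-1,1),(-1,-1),(1,-1))])
E
```

```text
-0.004 [[381.0, 137.0], [456.0, 170.0], [457.0, 226.0]]
0 [[377.0, 140.0], [451.0, 173.0], [453.0, 229.0]]
0.002 [[374.0, 142.0], [449.0, 175.0], [450.0, 231.0]]
0.006 [[370.0, 145.0], [444.0, 178.0], [446.0, 234.0]]
[0.5002, 0.1612, 0.006] [[361.0, 272.0], [482.0, 333.0], [579.0, 255.0], [461.0, 201.0]]
[0.4989, 0.1652, 0.006] [[357.0, 276.0], [479.0, 338.0], [576.0, 259.0], [458.0, 205.0]]
```

```bash
python3 - <<'E'
from h import *
im=cv2.imread("pics/t5.png"); hsv=cv2.cvtColor(im,cv2.COLOR_BGR2HSV)
cx=np.array([.9979,.0654,0]); cy=np.array([-.0654,.9979,0]); ee=np.array([.4994,.1641,0])
m=(hsv[...,1]>70)&(im.max(2)>60); m[:,:225]=0; m[:,330:]=0; m[:220]=0; m[:][320:]=0
vv,uu=np.nonzero(m); K,o,M,_=cam("top"); c=np.stack([(uu-K[0,2])/K[0,0],-(vv-K[1,2])/K[1,1],-np.ones(len(uu))],1)@M.T
q=o+c*((.1105-o[2])/c[:,2])[:,None]-ee
print(len(uu),np.percentile(q@cx,[0,2,50,98,100]),np.percentile(q@cy,[0,2,50,98,100]))
# same for packed packs at z .042: extents of colour, relative known size
P=pts("top",np.load("pics/t5.npy")); b=np.zeros(m.shape,bool); b[225:320,225:320]=1; b&=(P[...,2]>.1)&(P[...,2]<.118); q=P[b]-ee
print(b.sum(),np.percentile(q@cx,[1,50,99]),np.percentile(q@cy,[0,1,2,5,50]))
E
```

```text
4 [0.09596784 0.09623991 0.10163684 0.10490504 0.10504123] [0.00498778 0.00523962 0.01023509 0.01326017 0.01338624]Traceback (most recent call last):
  File "<stdin>", line 10, in <module>
    return _quantile_unchecked(
        a, q, axis, out, overwrite_input, method, keepdims, weights)
    return _ureduce(a,
                    func=_quantile_ureduce_func,
    ...<5 lines>...
                    overwrite_input=overwrite_input,
                    method=method)
    r = func(a, **kwargs)
    result = _quantile(arr,
                       quantiles=q,
    ...<2 lines>...
                       out=out,
                       weights=wgt)
    slices_having_nans = np.isnan(arr[-1, ...])
                                  ~~~^^^^^^^^^
IndexError: index -1 is out of bounds for axis 0 with size 0
```

```bash
python3 - <<'E'
from h import *
cx=np.array([.9979,.0654,0]); cy=np.array([-.0654,.9979,0]); ee=np.array([.4994,.1641,0])
im=cv2.imread("pics/s5.png"); P=pts("side",np.load("pics/s5.npy")); hsv=cv2.cvtColor(im,cv2.COLOR_BGR2HSV)
b=np.zeros(P.shape[:2],bool); b[255:300,272:315]=1
q=P-ee; b&=(im.max(2)<110)&(abs(q@cx)<.04)&(abs(q@cy)<.06)
f=b&(P[...,2]<.103)&(P[...,2]>.078)     # end + side faces
print("pack y max",np.percentile((q@cy)[f],[50,80,90,95,98]),"x min",np.percentile((q@cx)[f],[2,5,50,95,98]),f.sum())
print("z low",np.percentile(P[...,2][b],[1,3,50,97]))
# reference: packed_b near face same way (its centre known from top)
T=pts("top",np.load("pics/top0.npy")); it=cv2.imread("pics/top0.png")
for nm,(c0,c1) in dict(pb=(188,238),pa=(138,186)).items():
    m=np.zeros((480,640),bool); m[255:292,c0:c1]=1; m&=(T[...,2]>.035); r=(T[m]-ee); print(nm,"top",np.percentile(r@cy,[1,99]),np.percentile(r@cx,[1,99]),T[m][:,:2].mean(0))
w=np.zeros((480,640),bool); w[295:350,235:295]=1; w&=(im.max(2)<110)&(P[...,2]<.038)&(P[...,2]>.026)&(abs(q@cx)<.04)
print("pb side ymax",np.percentile((q@cy)[w],[50,90,95,98]))
# mat from side
w=np.zeros((480,640),bool); w[285:330,270:340]=1; w&=(im.min(2)>85)&(P[...,2]<.015)
print("mat side",w.sum(),"y max",np.percentile((q@cy)[w],[95,99,100]),"x min",np.percentile((q@cx)[w],[0,1,5]))
E
```

```text
pack y max [0.04111864 0.04293161 0.04346154 0.04380596 0.04412836] x min [-0.03165399 -0.02677364 -0.02054001  0.01829316  0.02089018] 339
z low [0.00522342 0.00600354 0.10853002 0.12503917]
pb top [0.06641083 0.15844514] [-0.02587132  0.03031822] [0.49356766 0.27494497]
pa top [0.18406861 0.27509737] [-0.02837685  0.02695709] [0.48266732 0.39009781]
pb side ymax [0.13635924 0.15579241 0.15634582 0.15699578]
mat side 376 y max [0.04241459 0.04481783 0.04579259] x min [-0.10190702 -0.09847677 -0.09282077]
```

The side depth puts the pack within about 2 mm of the mat centre, so I lower it.

```bash

python3 -m inch '[[-0.03,0,0.3,0,0,0],[0,0,0.35,0,0,0],[0,0,0.35,0,0,0],[0,0,0.3,0,0,0],[0,0,0.15,0,0,0]]' 
python3 -m inch '[[0,0,0,0,0,0],[0,0,0,0,0,0]]'
python3 - <<'E'
from h import *
cx=np.array([.9979,.0654,0]); to([.4996,.163,.0265],cx)
E
```

```text
time: 15.2
ee_pos: [0.499, 0.1624, 0.0335]
tool_rot: [0.684, 0.73, -0.001, -0.001]
contact_force: [-1.1, 0.3, -2.7]
width: 0.0556
time: 15.37
ee_pos: [0.4999, 0.1633, 0.0353]
tool_rot: [0.684, 0.73, -0.0, -0.0]
contact_force: [0.6, -0.2, -2.7]
width: 0.0556
t 15.37 ee [0.4999 0.1633 0.0353] local [-0.4305 -0.1346  0.0353] F [ 0.6 -0.2 -2.7] w 0.0556
shift units [-0.01 -0.01  0.22] turn units [-0.01 -0.    0.  ]
```

```bash

python3 -m inch '[[0,0,0.08,0,0,0],[0,0,0.06,0,0,0],[0,0,0.06,0,0,0],[0,0,0,0,0,0],[0,0,0,0,0,0]]'
```

```text
time: 15.78
ee_pos: [0.5005, 0.163, 0.028]
tool_rot: [0.684, 0.73, 0.0, 0.0]
contact_force: [-0.6, 0.8, -3.0]
width: 0.056
```

```bash

python3 -m inch '[[0,0,0.04,0,0,0],[0,0,0.02,0,0,0],[0,0,0,0,0,0]]'
python3 -m inch '[[0,0,0.02,0,0,0],[0,0,0,0,0,0]]'
```

```text
time: 16.03
ee_pos: [0.5008, 0.1633, 0.0265]
tool_rot: [0.684, 0.73, 0.0, 0.001]
contact_force: [-2.3, -0.9, 6.5]
width: 0.0557
time: 16.2
ee_pos: [0.5008, 0.1632, 0.0264]
tool_rot: [0.684, 0.73, -0.0, 0.001]
contact_force: [-4.0, -2.0, 16.0]
width: 0.0555
```

Pack is down (contact). I release and lift.

```bash

python3 -m inch '[[0,0,-0.03,0,0,0],[0,0,0,0,0,0]]'
python3 -m inch '[[0,0,0,0,0,0],[0,0,0,0,0,0],[0,0,0,0,0,0],[0,0,0,0,0,0]]' 0.7
python3 -m inch '[[0,0,-0.3,0,0,0],[0,0,-0.6,0,0,0],[0,0,-0.8,0,0,0],[0,0,-0.8,0,0,0],[0,0,-0.8,0,0,0]]' >/dev/null
python3 -m inch '[[0,0,-0.8,0,0,0],[0,0,-0.8,0,0,0],[0,0,-0.8,0,0,0],[0,0,-0.8,0,0,0],[0,0,0,0,0,0]]' -1
python3 - <<'E'
from h import *
to(S(-.20,0,.29))
im,d=grab('top','t6'); im2,d2=grab('side','s6')
cv2.imwrite('pics/s6c.png',np.hstack([cv2.resize(im2[230:400,170:350],None,fx=2.1,fy=2.1,interpolation=cv2.INTER_CUBIC),cv2.resize(im[220:320,130:330],(378,357))[:, :]]) )
E
```

```text
time: 16.37
ee_pos: [0.5009, 0.1633, 0.0265]
tool_rot: [0.684, 0.73, 0.0, 0.0]
contact_force: [-1.5, -0.7, 5.4]
width: 0.0559
time: 16.7
ee_pos: [0.5005, 0.1631, 0.0258]
tool_rot: [0.684, 0.73, 0.0, -0.0]
contact_force: [0.3, 0.4, 0.1]
width: 0.076
time: 17.53
ee_pos: [0.5031, 0.1655, 0.2929]
tool_rot: [0.683, 0.73, 0.004, 0.003]
contact_force: [0.9, 0.3, 0.7]
width: 0.0495
t 17.53 ee [0.5031 0.1655 0.2929] local [-0.4329 -0.1315  0.2929] F [0.9 0.3 0.7] w 0.0495
shift units [-6.21  2.49  0.09] turn units [ 0.1  -0.02  1.27]
```

View pics/s6c.png

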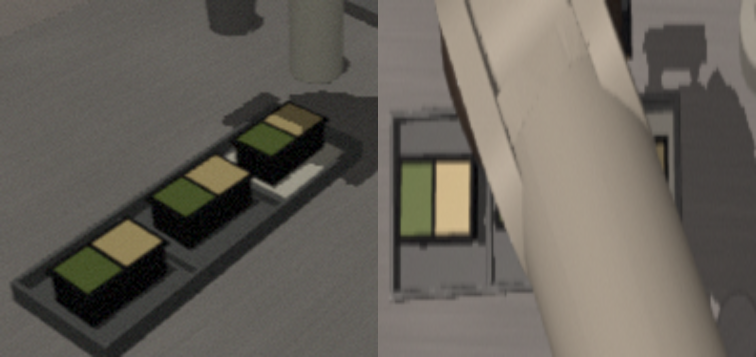

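The pack stands flat in the bay between the walls (left view near (278,140)) and the others are unchanged. Next I go to the carrier front.

```bash

python3 -m inch '[[-0.67,0.25,0,0,0,0],[-0.67,0.25,0,0,0,0],[-0.67,0.25,0,0,0,0],[-0.67,0.25,0,0,0,0],[-0.67,0.25,0,0,0,0]]' >/dev/null
python3 -m inch '[[-0.67,0.25,0,0,0,0],[-0.67,0.25,0,0,0,0],[-0.67,0.25,0,0,0,0],[-0.67,0.25,0,0,0,0],[-0.67,0.25,0,0,0,0]]' >/dev/null
python3 -m inch '[[0,0,0,0,0,0.7],[0,0,0,0,0,0.57],[0,0,0,0,0,0],[0,0,0,0,0,0]]' 
python3 - <<'E'
from h import *
to(S(-.178,0,.055))
im,d=grab('top','t7'); P=pts('top',d)
m=np.zeros((480,640),bool); m[185:265,385:410]=1; m&=(P[...,2]>.065)&(P[...,2]<.09); q=P[m]-SO; print(m.sum(),"wall x",np.percentile(q@lx,[5,50,95]))
E
```

```text
time: 18.8
ee_pos: [0.6168, -0.0974, 0.2846]
tool_rot: [0.73, 0.684, -0.001, -0.001]
contact_force: [0.3, -0.2, -0.2]
width: 0.0002
t 18.8 ee [ 0.6168 -0.0974  0.2846] local [-0.1782 -0.0007  0.2846] F [ 0.3 -0.2 -0.2] w 0.0002
shift units [-0.01  0.03  5.74] turn units [-0.02 -0.    0.01]
58 wall x [-0.15380805 -0.14962678 -0.14467052]
```

```bash

python3 -m inch '[[0,0,0.5,0,0,0],[0,0,0.5,0,0,0],[0,0,0.5,0,0,0],[0,0,0.5,0,0,0],[0,0,0.5,0,0,0]]' >/dev/null
python3 -m inch '[[0,0,0.5,0,0,0],[0,0,0.5,0,0,0],[0,0,0.5,0,0,0],[0,0,0.5,0,0,0],[0,0,0,0,0,0]]'
python3 -c "
from h import *
to(S(-.178,0,.055))"
python3 -m inch '[[0,0,0.4,0,0,0],[0,0,0.4,0,0,0],[0,0,0.4,0,0,0],[0,0,0,0,0,0],[0,0,0,0,0,0]]'
python3 -c "
from h import *
to(S(-.034,0,.055))"
```

```text
time: 19.68
ee_pos: [0.6142, -0.0973, 0.1016]
tool_rot: [0.73, 0.684, -0.002, -0.003]
contact_force: [-1.4, 0.1, -0.1]
width: 0.0002
t 19.68 ee [ 0.6142 -0.0973  0.1016] local [-0.1781 -0.0032  0.1016] F [-1.4  0.1 -0.1] w 0.0002
shift units [-0.    0.09  1.17] turn units [-0.07 -0.01  0.01]
time: 20.1
ee_pos: [0.617, -0.0975, 0.0576]
tool_rot: [0.73, 0.683, -0.0, -0.001]
contact_force: [-0.4, 0.1, 0.6]
width: 0.0004
t 20.1 ee [ 0.617  -0.0975  0.0576] local [-0.1781 -0.0004  0.0576] F [-0.4  0.1  0.6] w 0.0004
shift units [-3.6   0.01  0.06] turn units [-0.02 -0.   -0.  ]
```

```bash

python3 -m inch '[[-0.25,0,0,0,0,0],[-0.3,0,0,0,0,0],[-0.3,0,0,0,0,0],[-0.3,0,0,0,0,0],[-0.3,0,0,0,0,0]]'
python3 -m inch '[[-0.3,0,0,0,0,0],[-0.3,0,0,0,0,0],[-0.3,0,0,0,0,0],[-0.3,0,0,0,0,0],[-0.3,0,0,0,0,0]]'
python3 -m inch '[[-0.15,0,0,0,0,0],[0,0,0,0,0,0]]'
python3 - <<'E'
from h import *
to(S(-.034,0,.055))
im,d=grab('side','s8'); P=pts('side',d); q=P-SO
m=(abs(P[...,2]-.05)<.02)&(abs(q@ly)<.07)&(q@lx>-.17)&(q@lx<.05); print(m.sum(),"wall face x",np.percentile((q@lx)[m],[5,25,50,75,95]))
E
```

```text
time: 20.52
ee_pos: [0.6149, -0.1541, 0.0593]
tool_rot: [0.73, 0.683, 0.002, -0.0]
contact_force: [1.1, 6.2, -0.5]
width: 0.0004
time: 20.93
ee_pos: [0.611, -0.2129, 0.0594]
tool_rot: [0.73, 0.683, 0.002, -0.001]
contact_force: [1.7, 9.1, 0.4]
width: 0.0001
time: 21.1
ee_pos: [0.6104, -0.2221, 0.0593]
tool_rot: [0.731, 0.682, 0.002, 0.001]
contact_force: [1.7, 5.6, 1.5]
width: 0.0004
t 21.1 ee [ 0.6104 -0.2221  0.0593] local [-0.0533  0.0012  0.0593] F [1.7 5.6 1.5] w 0.0004
shift units [-0.48 -0.03  0.11] turn units [ 0.03 -0.01 -0.02]
478 wall face x [-0.04553679 -0.04217968 -0.04082324 -0.03933991 -0.03690585]
```

```bash

python3 -m inch '[[-0.12,0,0,0,0,0],[-0.1,0,0,0,0,0],[-0.1,0,0,0,0,0],[0,0,0,0,0,0]]'
python3 -m inch '[[-0.08,0,0,0,0,0],[-0.05,0,0,0,0,0],[0,0,0,0,0,0]]'
python3 -m inch '[[-0.04,0,0,0,0,0],[-0.03,0,0,0,0,0],[0,0,0,0,0,0]]'
```

```text
time: 21.48
ee_pos: [0.6097, -0.2315, 0.0593]
tool_rot: [0.73, 0.683, 0.002, -0.0]
contact_force: [1.9, 8.1, 2.6]
width: 0.0005
time: 21.73
ee_pos: [0.6095, -0.235, 0.0594]
tool_rot: [0.73, 0.684, 0.003, -0.001]
contact_force: [-0.0, 8.8, 3.4]
width: 0.0002
time: 21.98
ee_pos: [0.6092, -0.2402, 0.0594]
tool_rot: [0.73, 0.683, 0.002, 0.0]
contact_force: [0.5, 5.4, 2.9]
width: 0.0002
```

```bash

python3 -m inch '[[-0.05,0,0,0,0,0],[-0.05,0,0,0,0,0],[0,0,0,0,0,0]]'
python3 -m inch '[[-0.04,0,0,0,0,0],[-0.03,0,0,0,0,0],[0,0,0,0,0,0]]'
python3 -m inch '[[0,0,0,0,0,0],[0,0,0,0,0,0]]'
```

```text
time: 22.23
ee_pos: [0.6089, -0.244, 0.0593]
tool_rot: [0.73, 0.683, 0.002, -0.0]
contact_force: [1.6, 6.6, 2.1]
width: 0.0004
time: 22.48
ee_pos: [0.6089, -0.2444, 0.0594]
tool_rot: [0.73, 0.684, 0.003, -0.001]
contact_force: [-0.2, 10.4, 3.4]
width: 0.0004
time: 22.65
ee_pos: [0.6089, -0.2444, 0.0594]
tool_rot: [0.73, 0.684, 0.002, -0.001]
contact_force: [0.2, 9.6, 2.5]
width: 0.0005
```

```bash

python3 -m inch '[[-0.05,0,0,0,0,0],[-0.04,0,0,0,0,0],[0,0,0,0,0,0]]'
python3 -m inch '[[-0.04,0,0,0,0,0],[-0.04,0,0,0,0,0],[0,0,0,0,0,0]]'
```

```text
time: 22.9
ee_pos: [0.6088, -0.2444, 0.0594]
tool_rot: [0.729, 0.685, 0.004, -0.003]
contact_force: [-0.6, 15.1, 4.4]
width: 0.0003
time: 23.15
ee_pos: [0.6088, -0.2445, 0.0594]
tool_rot: [0.728, 0.685, 0.005, -0.004]
contact_force: [-0.1, 21.0, 7.2]
width: 0.0003
```

It is at a stiff stop (21 N, no motion). I back off and see whether it stays.

```bash

python3 -m inch '[[0.2,0,0,0,0,0],[0.2,0,0,0,0,0],[0.3,0,0,0,0,0],[0.4,0,0,0,0,0],[0,0,0,0,0,0]]'
python3 -m inch '[[0,0,-0.8,0,0,0],[0,0,-0.8,0,0,0],[0,0,-0.8,0,0,0],[0,0,-0.8,0,0,0],[0,0,-0.8,0,0,0]]' >/dev/null
python3 -m inch '[[0,-0.8,-0.3,0,0,0],[0,-0.8,0,0,0,0],[0,-0.8,0,0,0,0],[0,-0.8,0,0,0,0],[0,-0.8,0,0,0,0]]'
python3 -m inch '[[0,0,0,0,0,0],[0,0,0,0,0,0]]'
python3 - <<'E'
from h import *
im,d=grab('top','t9'); im2,d2=grab('side','s9'); P=pts('top',d); T=pts('top',np.load('pics/top0.npy'))
for n,A in(("start",T),("now",P)):
    m=np.zeros((480,640),bool); m[190:265,445:468]=1; m&=(A[...,2]>.065)&(A[...,2]<.085); q=A[m]-SO; print(n,m.sum(),"wall x",np.percentile(q@lx,[5,50,95]))
for nm,(u,v) in dict(bottle=(336,220),shaker=(320,313),pa=(162,276),pb=(213,272)).items(): print(nm,T[v,u].round(3),P[v,u].round(3))
for nm,(r0,r1,c0,c1) in dict(new=(250,300,240,292),pb=(255,292,190,238),pa=(255,292,138,186)).items():
    for A in(T,P):
        m=np.zeros((480,640),bool); m[r0:r1,c0:c1]=1; m&=(A[...,2]>.035)&(A[...,2]<.06)
        if m.sum()>50: print(nm,m.sum(),cv2.minAreaRect((A[m][:,:2]*1000).astype(np.float32)),np.median(A[m][:,2]).round(4))
cv2.imwrite('pics/f.png',np.vstack([im[140:340,130:530],cv2.resize(im2[140:400,150:490],(400,306))]))
E
```

```text
time: 23.57
ee_pos: [0.6103, -0.2088, 0.0586]
tool_rot: [0.73, 0.684, 0.001, -0.0]
contact_force: [0.5, 1.1, 0.0]
width: 0.0004
time: 24.4
ee_pos: [0.4483, -0.2025, 0.2301]
tool_rot: [0.731, 0.682, -0.001, 0.0]
contact_force: [0.3, -0.3, 1.8]
width: 0.0003
time: 24.57
ee_pos: [0.4483, -0.2033, 0.2304]
tool_rot: [0.732, 0.681, -0.001, 0.001]
contact_force: [0.8, -0.2, -0.2]
width: 0.0002
start 452 wall x [-2.98747292e-02 -2.10040658e-02  3.66346406e-05]
now 291 wall x [-0.02504615 -0.02070215 -0.00705316]
bottle [0.592 0.005 0.199] [0.592 0.005 0.2  ]
shaker [0.408 0.033 0.101] [0.408 0.033 0.102]
pa [0.483 0.39  0.04 ] [0.483 0.39  0.038]
pb [0.494 0.274 0.049] [0.494 0.275 0.045]
new 1015 ((500.7811279296875, 163.33164978027344), (56.45653533935547, 90.96846008300781), 2.2581560611724854) 0.0447
pb 1010 ((494.6925964355469, 277.285888671875), (55.07280731201172, 92.65523529052734), 1.1418017148971558) 0.0426
pb 1015 ((494.8207092285156, 277.3224182128906), (54.76055908203125, 92.65897369384766), 1.483539342880249) 0.0424
pa 1009 ((483.9803771972656, 393.7999572753906), (56.01865768432617, 92.481689453125), 3.7735002040863037) 0.0423
pa 1013 ((483.8879699707031, 393.93841552734375), (56.05466079711914, 92.70204162597656), 3.9007904529571533) 0.0425
```

View pics/f.png

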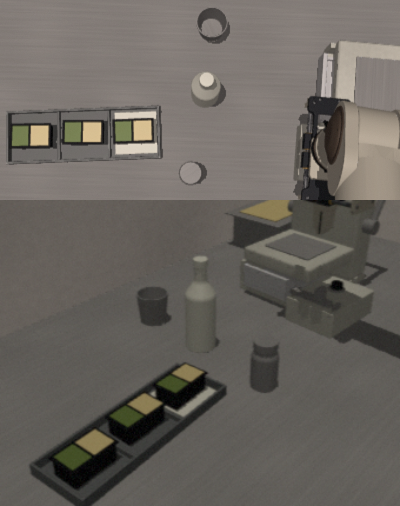

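The carrier stays shut after release (wall at its starting position). The pack stands on the mat, and the bottle, shaker and packs read as at the start. I hand in.

```bash
python3 -c "
from cell import robot
print(robot.job_done())"
```

```text
the job is handed in; nothing more can be done
None
```

The job is done and handed in at about 25 s of the 72 s limit; `job_done()` gave no verdict.

- **Bolt:** I gripped its tab and slid it to about 0.037, past the 0.031 needed for the carrier to pass.
- **Release:** I pressed the button until it bottomed and the carrier popped out. The force reading peaked at 18.6 N, more than the 6 N the button needs.
- **Meal pack:** It was lying across the carrier, not along its travel, so I gripped it by its short sides. It now stands on the mat, with its top 44.7 mm above the table where 44 mm is expected. It is about 2 mm from the mat centre and within 2° of the crate's direction.
- **Carrier:** I pushed it in until it stopped moving, at 21 N. It stayed shut once let go, with the front wall at -20.7 mm against -21.0 mm at the start.
- **Other items:** The two packs already in the crate, the bottle and the shaker measure the same as at the start, within about 0.2 mm for the packs and 1 mm in position for the rest. I checked the pot only by eye in the last picture, where it looks unmoved.

**Where the checks disagreed:** two estimates of the bay centre differed by about 4 mm, so I placed the pack between them. I did not see or hear the latch click; I take the carrier as latched because it stayed shut against its spring.

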